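Turn over the drying marker for the fan

ROBOT

A 7-joint arm with a two-finger parallel gripper is mounted at the origin on the work surface. World frame = base frame: x ahead of the robot, y to its left, z up, the work surface at z = 0. Lengths are in m, angles in rad, forces in N, time in s.
With the tool pointing down it reaches from about 0.4 to 0.85 m from the base axis. Payload 6.9 kg.
Tool frame: the origin (TCP) lies at the very end of the fingers, on their centre line; the grasp point (between the pads) lies 19 mm behind it; z points along the fingers, y is the line along which they close (so a half turn about z gives the same grasp; the last joint's range is limited). The gripper opens to 85 mm and grips with 20 to 120 N. Pads are 22 mm wide; open, the fingers measure 114 mm over their backs; the gripper's body (76 mm by 85 mm) begins 54 mm behind the grasp point. The pads swing forward as they close: fully open they stand 13 mm farther back than shut.
Start: joints at [1.425, 0.507, -0.238, 1.5, 0.126, 1.149, -0.155], TCP at [0.156, -0.605, 0.231] pointing down, gripper open.
Joint ranges: [-3.08, 3.08], [-0.24, 2.05], [-1.43, 1.35], [0, 2.5], [-1.52, 4.66], [0.17, 1.96], [-2.89, 2.89]. Speed limits (rad/s): [2.39, 2.39, 3.14, 3.14, 3.14, 3.14, 3.14].

INTERFACE

Orientations are given as a rotation vector (axis times angle).
In Python, from workcell import arm gives the robot as it stands.
- The arm moves only by the shell command python3 -m inch 'ROWS' [FORCE]. ROWS is JSON, a list of rows, each a list of 3 entries, a list of its own where there are three numbers: the gripper command: -1 is shut, 1 is fully open, values between are in proportion, then the shift along the tool's x, y, z in cm, then the turn about the tool's z in degrees. A call has exactly 5 rows; each row is the pose to reach, as a shift and turn from the pose commanded when the call began, along the tool's axes at that moment; what a row does not reach only later rows make up. A row lasts 1/10 s, in which the tool goes at most 50 mm and 8.59 degrees, less where a joint would pass 70% of its speed; a pose out of reach is approached as far as the arm can. A call with a gripper value outside its range is refused whole. The fingers move at their own pace and stop on an object; FORCE is the grip in N (left out, the last holds). Time passes only in rows, so rows that repeat a pose let the fingers close, or fill a call up. It gives the time, the measured TCP pose, the force, the opening and the grip force at its end, in the units of the state.
- arm.get_obs(): the state, without advancing time (a new reading comes with each control period).
- arm.get_image(name): name is "scene" or "top"; returns (picture, depth): 420x560x3 uint8, blue, green, red; 420x560 float32, m along the optical axis (not along the pixel's ray), 0 where there is no reading.
- arm.camera_model(name): a dict with "fx", "fy", "cx", "cy" (pixels), "extrinsics" (4x4, takes a point from camera to world coordinates). Camera axes: x right, y down, z forward; pixel columns grow to the right and rows downward; lengths in m; the calibration is good to about 2 mm. A picture is of the moment at which its call begins. camera_model takes no time and is no camera call.
- arm.hand_in(): hands the job in; it is judged then, once.
Trained networks look in the newest picture that a camera, given by its name, has taken for a name from the list of things; names that differ only in an ending like _2 or _b are one class to them, and where a whole thing is asked for, a point or a joint stands for the part that bears it (a point fixed in the world has none). Each returns a list of dicts, best first, with "conf" (0 to 1); they miss things now and then, are a little off and sometimes report something else, mostly with a low value. They report only what shows in the picture. A call takes as long as a camera call. They do not tell look-alikes from the thing itself.
- arm.regions_of(camera, query): "pixels" (420x560 bool, what is visible of it) and "rect" ([left, top, width, height] in pixels, round what is visible of it).
- arm.tip_of(camera, query): "centre" ([column, row] in pixels: a listed point, or the origin of a listed thing).
The state is a dict: "time_s": time; "q": joint angles; "joint_vel": joint speeds; "joint_torque": joint torques, N m; "tcp_pos": TCP position; "orientation": TCP orientation; "ft_force": force on the tool from outside, world axes, zero at the start; "torque": the same for the moment, N m; "finger_gap": opening from 0.0 (shut) to 1.0 (fully open); "gripper_force": force on a finger pad.
Only numpy, scipy, OpenCV 4.12 (cv2) and the standard library are available. Lean on these libraries where they do the work, as an engineer would, in place of code of your own. Each camera call takes 0.05 s, during which the arm holds its last target. There are 200 camera calls.

TASK

The folding-fan frame on the drying rack is dry. Push the marker paddle that stands in front of the fan's bay right over its hinge, until it lies flat on its other side with the dark ring facing up. Leave the other two paddles as they are, and do not move or pick up the fan, the other pieces, the jars or the brush pot.

Things in the scene. Friction and masses are not known exactly. Their poses are not given: they have to be found in the camera images.
- rack: fixed grey drying board, 340 x 420 x 12 mm; origin at the centre of its underside, on the desk. x points away from the robot (turned up to 14 degrees), y to the left. Three bays centred at x +100 mm, y +130 (left), 0 (middle), -130 (right), strips 12 mm high between. In front of each bay, at x -60, same y, its paddle hangs between two steel uprights at y +-32 mm (tops 6 mm above the hinge)
- left (a joint): hinge of the left paddle, rad: 0 = lying level towards the robot (rack -x), face with a dark bar up; 1.57 = upright; 3.14 = turned over, level towards the bays (rack +x), face with the dark ring up. Starts at 0 to 0.2. Stiff hinge (rubs with 0.05 N m): it stays at any angle where it is left and must be pushed all the way; stops at 0 and 3.14
- left_hinge (a point): on the hinge line of the left paddle, mid-width, 65 mm above the desk; its axes turn with the paddle. The paddle is a wooden plate reaching 75 mm from the hinge line, 50 mm wide, 6 mm thick (hinge line at mid-thickness). Level, it rests on a fixed 10 mm wooden peg 55 mm before (at 0) or beyond (at 3.14) the hinge line, pegs 62 mm high above the desk
- left_knob (a point): centre of the black ball (14 mm) ending the left paddle's thumb lever: an 8 mm steel rod on the hinge shaft, 55 mm to the left (rack +y) of mid-paddle; ball 36 mm from the hinge line, square to the paddle. It stands up when the paddle lies at 0 and points to rack +x when the paddle is upright; pushing it towards rack +x raises the paddle
- middle (a joint): hinge of the middle paddle, rad: 0 = lying level towards the robot (rack -x), face with a dark bar up; 1.57 = upright; 3.14 = turned over, level towards the bays (rack +x), face with the dark ring up. Starts at 0 to 0.2. Stiff hinge (rubs with 0.05 N m): it stays at any angle where it is left and must be pushed all the way; stops at 0 and 3.14
- middle_hinge (a point): on the hinge line of the middle paddle, mid-width, 65 mm above the desk; its axes turn with the paddle. The paddle is a wooden plate reaching 75 mm from the hinge line, 50 mm wide, 6 mm thick (hinge line at mid-thickness). Level, it rests on a fixed 10 mm wooden peg 55 mm before (at 0) or beyond (at 3.14) the hinge line, pegs 62 mm high above the desk
- middle_knob (a point): centre of the black ball (14 mm) ending the middle paddle's thumb lever: an 8 mm steel rod on the hinge shaft, 55 mm to the left (rack +y) of mid-paddle; ball 36 mm from the hinge line, square to the paddle. It stands up when the paddle lies at 0 and points to rack +x when the paddle is upright; pushing it towards rack +x raises the paddle
- right (a joint): hinge of the right paddle, rad: 0 = lying level towards the robot (rack -x), face with a dark bar up; 1.57 = upright; 3.14 = turned over, level towards the bays (rack +x), face with the dark ring up. Starts at 0 to 0.2. Stiff hinge (rubs with 0.05 N m): it stays at any angle where it is left and must be pushed all the way; stops at 0 and 3.14
- right_hinge (a point): on the hinge line of the right paddle, mid-width, 65 mm above the desk; its axes turn with the paddle. The paddle is a wooden plate reaching 75 mm from the hinge line, 50 mm wide, 6 mm thick (hinge line at mid-thickness). Level, it rests on a fixed 10 mm wooden peg 55 mm before (at 0) or beyond (at 3.14) the hinge line, pegs 62 mm high above the desk
- right_knob (a point): centre of the black ball (14 mm) ending the right paddle's thumb lever: an 8 mm steel rod on the hinge shaft, 55 mm to the left (rack +y) of mid-paddle; ball 36 mm from the hinge line, square to the paddle. It stands up when the paddle lies at 0 and points to rack +x when the paddle is upright; pushing it towards rack +x raises the paddle
- fan_center (a point): middle of the loose folding-fan frame (nine thin white-primed wooden blades spread from one pivot, about 120 x 62 mm, 6 mm high, point 3 mm above its underside); it lies in one of the three bays. Light, not fixed down
- disc: loose white-primed wooden disc, 84 mm across, 7 mm thick, in another bay; origin at the centre of its underside
- square: loose square white-primed wooden panel, 80 x 80 x 7 mm, in the remaining bay; origin at the centre of its underside
- jar_a: closed paint jar, 60 mm across, 70 mm high, beside the rack's left edge; origin at the centre of its underside
- jar_b: closed paint jar, 60 mm across, 70 mm high, beside the rack's right edge; origin at the centre of its underside
- brush_pot: round pot of brushes, 76 mm across, pot 90 mm high, brushes to 215 mm, beside the rack's right edge, further from the robot than the jar; origin at the centre of its underside
There are look-alikes about, which are no part of the job. Leave any yellow look-alike of the part that bears fan_center alone.

How it is judged:
At the end, for the whole second after the job is handed in: The paddle of the bay in which the fan lies is turned over to more than 3.0 rad (within 8 degrees of fully flat) and at rest; the other two paddles are below 0.4 rad; no loose thing has moved more than 20 mm (((y of fan_center in the frame of rack above 0.065 m and value of joint left above 3 rad and velocity of joint left below 0.1 rad/s and value of joint each of middle, right below 0.4 rad) or (y of fan_center in the frame of rack between -0.065 and 0.065 m and value of joint middle above 3 rad and velocity of joint middle below 0.1 rad/s and value of joint each of left, right below 0.4 rad) or (y of fan_center in the frame of rack below -0.065 m and value of joint right above 3 rad and velocity of joint right below 0.1 rad/s and value of joint each of left, middle below 0.4 rad))); the robot touches nothing.
It fails at once if another bay's paddle was raised (beyond 0.45 rad) ((y of fan_center in the frame of rack above 0.065 m and value of joint any of middle, right above 0.45 rad) or (y of fan_center in the frame of rack between -0.065 and 0.065 m and value of joint any of left, right above 0.45 rad) or (y of fan_center in the frame of rack below -0.065 m and value of joint any of left, middle above 0.45 rad)).
It fails at once if a drying piece, jar or brush pot was moved more than 20 mm or lifted (distance of any of fan_center, disc, square, jar_a, jar_b, brush_pot from where it was at the start of the episode above 0.02 m).
It also fails if it takes over 42 s, if anything falls off the work surface, if the arm or the gripper's body presses on something with over 40 N, if the wrist force passes 120 N, or if a joint passes its speed limit or range.

## Working session

There is one attempt and no reset: what is moved stays moved. The work goes in short steps, Python scripts to look and compute and a shell command to move; the robot and the scene stay as the last step left them, time stands still between calls to the robot, and variables do not carry over. Pictures are saved under pics/ and viewed, at most 10 in all, crops included, and the job is handed in when it is done.

```bash
mkdir -p pics; cat > h.py <<'E'
import numpy as np, cv2
from workcell import arm
from scipy.spatial.transform import Rotation as R
def w(name,px,depth=None,z=None):
    m=arm.camera_model(name);T=np.array(m["extrinsics"])
    d=np.array([(px[0]-m["cx"])/m["fx"],(px[1]-m["cy"])/m["fy"],1.])
    r=T[:3,:3]@d;o=T[:3,3]
    s=depth if z is None else (z-o[2])/r[2]
    return o+s*r
E
python3 - <<'E'
from h import *
for n in("scene","top"):
    im,d=arm.get_image(n);cv2.imwrite(f"pics/{n}0.png",im);np.save(f"{n}d.npy",d)
    for q in["fan_center","left_hinge","middle_hinge","right_hinge","left_knob","middle_knob","right_knob","disc","square","rack","jar_a","brush_pot"]:
        for t in arm.tip_of(n,q)[:4]:
            c=t["centre"];i,j=int(round(c[1])),int(round(c[0]))
            dd=d[min(max(i,0),419),min(max(j,0),559)]
            print(n,q,round(t["conf"],2),np.round(c),np.round(w(n,c,dd),3))
s=arm.get_obs();print(s["tcp_pos"],R.from_rotvec(s["orientation"]).as_matrix().round(3),s["time_s"])
E
```

```text
scene fan_center 0.96 [217. 233.] [ 0.693 -0.088  0.016]
scene fan_center 0.58 [145. 209.] [ 0.783 -0.311  0.002]
scene left_hinge 0.9 [348. 231.] [0.493 0.141 0.067]
scene middle_hinge 0.74 [303. 215.] [ 0.474 -0.038  0.009]
scene right_hinge 0.81 [268. 193.] [ 0.541 -0.095  0.07 ]
scene left_knob 0.71 [372. 231.] [0.493 0.208 0.104]
scene left_knob 0.58 [284. 245.] [0.589 0.038 0.012]
scene left_knob 0.38 [348. 232.] [0.496 0.142 0.067]
scene middle_knob 0.92 [323. 206.] [0.477 0.036 0.074]
scene right_knob 0.83 [280. 185.] [ 0.496 -0.108  0.071]
scene disc 0.93 [298. 290.] [0.661 0.184 0.016]
scene square 0.8 [254. 260.] [0.68  0.053 0.019]
scene rack 0.86 [284. 246.] [0.593 0.043 0.012]
scene jar_a 0.84 [393. 293.] [0.519 0.302 0.02 ]
scene jar_a 0.63 [280. 186.] [ 0.535 -0.052  0.105]
scene jar_a 0.57 [245. 186.] [ 0.525 -0.232  0.02 ]
scene brush_pot 0.93 [201. 207.] [ 0.67  -0.212  0.017]
top fan_center 0.65 [374. 151.] [ 0.78  -0.305  0.005]
top fan_center 0.64 [293. 179.] [ 0.696 -0.07   0.014]
top fan_center 0.58 [398. 219.] [ 0.585 -0.375  0.002]
top left_hinge 0.65 [212. 
[... 362 characters left out ...]
43 [305. 233.] [ 0.543 -0.1    0.068]
top left_knob 0.33 [247. 182.] [0.686 0.059 0.02 ]
top middle_knob 0.67 [240. 243.] [0.513 0.074 0.066]
top right_knob 0.58 [284. 234.] [ 0.538 -0.046  0.009]
top disc 0.84 [205. 194.] [0.65  0.175 0.018]
top square 0.96 [247. 182.] [0.685 0.059 0.02 ]
top square 0.51 [351. 196.] [ 0.648 -0.239  0.005]
top rack 0.86 [255. 220.] [0.577 0.035 0.061]
top rack 0.56 [203. 194.] [0.65  0.181 0.019]
top jar_a 0.97 [164. 250.] [0.496 0.275 0.069]
top brush_pot 0.95 [349. 196.] [ 0.649 -0.233 -0.   ]
top brush_pot 0.52 [248. 182.] [0.685 0.055 0.016]
[ 0.15567179 -0.60528832  0.2312612 ] [[ 0.968  0.249  0.   ]
 [ 0.249 -0.968  0.   ]
 [ 0.    -0.    -1.   ]] 1.3
```

View pics/scene0.png

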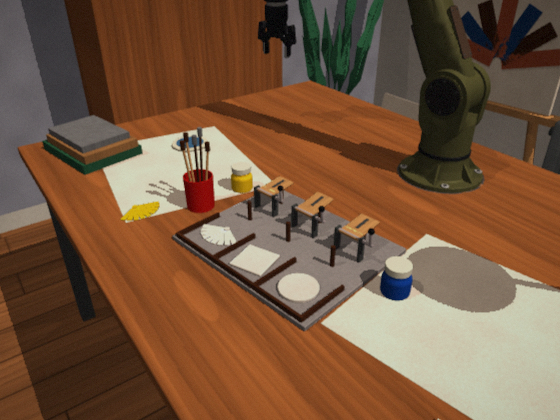

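View pics/top0.png

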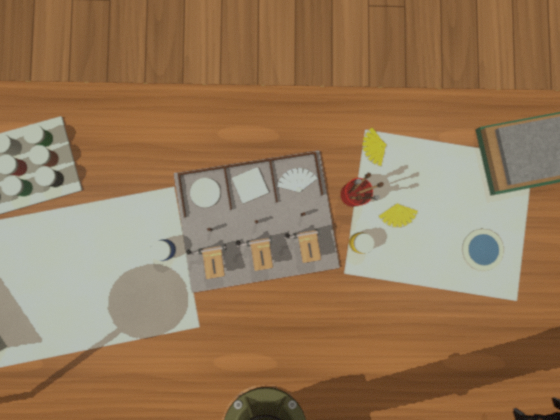

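The scene picture shows the white fan at (217,233), in the bay nearest the brush pot; the top picture shows it at (297,180). The robot base is at the bottom of the top view, so this is the right bay.

These could be taken for the fan:
- the white fan at top (297,180)
- a yellow fan at top (374,148)
- a yellow fan at top (398,215)

The choice is the white one, which means the right paddle at top (308,247) with its knob near (288,235). I'll check this in a close crop and fit the rack pose.

```bash
python3 - <<'E'
from h import *
im=cv2.imread("pics/top0.png");d=np.load("topd.npy")
cv2.imwrite("pics/crop1.png",cv2.resize(im[150:280,225:345],None,fx=4.5,fy=4.5,interpolation=cv2.INTER_CUBIC))
r=arm.regions_of("top","rack")[0]["pixels"].astype(bool)
m=arm.camera_model("top");T=np.array(m["extrinsics"])
v,u=np.where(r)
P=np.array([w("top",(a,b),z=0.012)[:2] for a,b in zip(u,v)],np.float32)
(c,s,a)=cv2.minAreaRect(P);print("rack",c,s,a,T[:3,3])
# paddle wood mask: depth points 0.06-0.075
v,u=np.mgrid[:420,:560];Z=d
X=np.stack([(u-m["cx"])/m["fx"]*Z,(v-m["cy"])/m["fy"]*Z,Z],-1)@T[:3,:3].T+T[:3,3]
hsv=cv2.cvtColor(im,cv2.COLOR_BGR2HSV)
k=(hsv[...,2]>110)&(X[...,2]>.05)&(X[...,2]<.1)&(X[...,0]>.38)&(X[...,0]<.56)&(X[...,1]>-.2)&(X[...,1]<.22)
n,l,st,ce=cv2.connectedComponentsWithStats(k.astype(np.uint8))
for i in range(1,n):
    if st[i,4]>60:
        p=X[l==i];rr=cv2.minAreaRect(p[:,:2].astype(np.float32));print(st[i],rr,np.percentile(p[:,2],[5,50,95]).round(3))
k=(X[...,2]>.085)&(X[...,0]>.38)&(X[...,0]<.62)&(X[...,1]>-.15)&(X[...,1]<.24)
n,l,st,ce=cv2.connectedComponentsWithStats(k.astype(np.uint8))
for i in range(1,n): print("high",ce[i].round(1),st[i,4],X[l==i].mean(0).round(3),X[l==i][:,2].max().round(3))
E
```

```text
Traceback (most recent call last):
  File "h.py", line 5, in w
    m=arm.camera_model(name);T=np.array(m["extrinsics"])
ValueError: time passes only in moves, steps and waits
```

View pics/crop1.png

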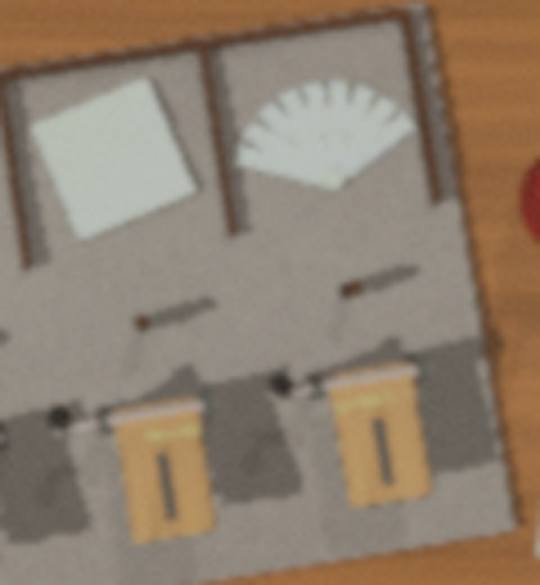

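The crop shows the white fan in the right bay, with its paddle at crop (380,440), bar side up. Its knob is at crop (280,384), which is top (287,235).

```bash
sed -i 's/^def w/MC={}\ndef cm(n):\n    if n not in MC: MC[n]=arm.camera_model(n)\n    return MC[n]\ndef w/; s/m=arm.camera_model(name)/m=cm(name)/' h.py; python3 - <<'E'
from h import *
im=cv2.imread("pics/top0.png");d=np.load("topd.npy")
r=arm.regions_of("top","rack")[0]["pixels"].astype(bool)
m=cm("top");T=np.array(m["extrinsics"])
v,u=np.where(r)
P=np.array([w("top",(a,b),z=0.012)[:2] for a,b in zip(u,v)],np.float32)
(c,s,a)=cv2.minAreaRect(P);print("rack",c,s,a,T[:3,3])
for n,p,z in[("hinge",(307.7,233.3),.065),("knob",(287.2,235.3),.101),("midknob",(238.3,242.5),.101),("midhinge",(260,240.5),.065)]: print(n,w("top",p,z=z).round(4))
v,u=np.mgrid[:420,:560];Z=d
X=np.stack([(u-m["cx"])/m["fx"]*Z,(v-m["cy"])/m["fy"]*Z,Z],-1)@T[:3,:3].T+T[:3,3]
hsv=cv2.cvtColor(im,cv2.COLOR_BGR2HSV)
k=(hsv[...,2]>110)&(X[...,2]>.05)&(X[...,2]<.1)&(X[...,0]>.38)&(X[...,0]<.56)&(X[...,1]>-.2)&(X[...,1]<.22)
n,l,st,ce=cv2.connectedComponentsWithStats(k.astype(np.uint8))
for i in range(1,n):
    if st[i,4]>60:
        p=X[l==i];rr=cv2.minAreaRect(p[:,:2].astype(np.float32));print(st[i],rr,np.percentile(p[:,2],[5,50,95]).round(3))
k=(X[...,2]>.082)&(X[...,0]>.38)&(X[...,0]<.62)&(X[...,1]>-.15)&(X[...,1]<.24)
n,l,st,ce=cv2.connectedComponentsWithStats(k.astype(np.uint8))
for i in range(1,n): print("high",ce[i].round(1),st[i,4],X[l==i].mean(0).round(3),X[l==i][:,2].max().round(3))
k=(X[...,2]>.1)&(X[...,0]>.55)&(X[...,0]<.8)&(X[...,1]<-.1)&(X[...,1]>-.35)
print("brush",X[k].min(0),X[k].max(0))
E
```

```text
rack (0.5780121684074402, 0.033604010939598083) (0.34394600987434387, 0.4229455590248108) 9.726421356201172 [0.53750147 0.00580297 1.22624175]
hinge [ 0.5416 -0.1084  0.065 ]
knob [ 0.5358 -0.0512  0.101 ]
midknob [0.5162 0.076  0.101 ]
midhinge [0.5213 0.0201 0.065 ]
[296 231  25  32 562] ((0.5072170495986938, -0.11182495951652527), (0.07907300442457199, 0.06087465211749077), 9.923657417297363) [0.065 0.07  0.076]
[237 238  36  33 585] ((0.48287221789360046, 0.03157353401184082), (0.07890891283750534, 0.08995939046144485), 9.781133651733398) [0.066 0.073 0.081]
[201 246  24  33 569] ((0.4630206227302551, 0.1439342498779297), (0.07948829978704453, 0.05814016982913017), 9.900586128234863) [0.066 0.071 0.076]
high [48.  0.] 1 [0.538 0.006 1.226] 1.226
high [195.   1.] 1 [0.538 0.006 1.226] 1.226
high [331.   1.] 1 [0.538 0.006 1.226] 1.226
high [224.   2.] 1 [0.538 0.006 1.226] 1.226
high [304.   3.] 1 [0.538 0.006 1.226] 1.226
high [405.   3.] 1 [0.538 0.006 1.226] 1.226
high [430.   3.] 1 [0.538 0.006 1.226] 1.226
high [466.   3.] 1 [0.538 0.006 1.226] 1.226
high [27.  4.] 1 [0.538 0
[... 28230 characters left out ...]
415.] 1 [0.538 0.006 1.226] 1.226
high [553. 414.] 1 [0.538 0.006 1.226] 1.226
high [219. 417.] 1 [0.538 0.006 1.226] 1.226
high [276. 416.] 1 [0.538 0.006 1.226] 1.226
high [342. 417.] 1 [0.538 0.006 1.226] 1.226
high [383. 417.] 1 [0.538 0.006 1.226] 1.226
high [457. 417.] 1 [0.538 0.006 1.226] 1.226
high [ 59. 419.] 1 [0.538 0.006 1.226] 1.226
high [ 69. 418.] 1 [0.538 0.006 1.226] 1.226
high [ 80. 418.] 1 [0.538 0.006 1.226] 1.226
high [176. 418.] 1 [0.538 0.006 1.226] 1.226
high [212. 419.] 1 [0.538 0.006 1.226] 1.226
high [217. 418.] 1 [0.538 0.006 1.226] 1.226
high [540. 418.] 1 [0.538 0.006 1.226] 1.226
brush [ 0.62338377 -0.27875919  0.10053692] [ 0.69209804 -0.20773176  0.21304862]
```

```bash
python3 -m inch '[[-1,[3,-3,0],0],[-1,[6,-6,0],0],[-1,[9,-9,0],0],[-1,[12,-12,0],0],[-1,[15,-15,0],0]]' && python3 -m inch '[[-1,[3,-3,0],0],[-1,[6,-6,0],0],[-1,[9,-9,0],0],[-1,[12,-12,0],0],[-1,[15,-15,0],0]]' && python3 -m inch '[[-1,[3,-3,0.5],1],[-1,[6,-6,1.5],2],[-1,[9,-9,2.5],3],[-1,[12,-12,3.5],4.6],[-1,[15,-14,4],4.6]]'
cat >> h.py <<'E'
def rk():
    s=arm.get_obs();p=np.array(s["tcp_pos"]);a=np.radians(9.75)
    d=p[:2]-[.541,-.1065];t=R.from_rotvec(s["orientation"]).as_matrix()
    print("rack off mm",(1e3*np.array([d@[np.cos(a),np.sin(a)],d@[-np.sin(a),np.cos(a)]])).round(1),"z",round(p[2]*1e3,1),"yaw",np.degrees(np.arctan2(t[1,0],t[0,0])).round(2),"t",s["time_s"],"F",np.round(s["ft_force"],1),s["finger_gap"])
E
python3 -c "from h import *;rk()"
```

```text
time_s: 1.9
tcp_pos: [0.2643, -0.4212, 0.2315]
orientation: [3.116, 0.394, 0.0]
ft_force: [0.7, -0.1, 0.2]
finger_gap: 0.147
gripper_force: 0.0
time_s: 2.4
tcp_pos: [0.3722, -0.2385, 0.2316]
orientation: [3.116, 0.394, 0.001]
ft_force: [0.1, -0.9, -0.3]
finger_gap: -0.002
gripper_force: 0.0
time_s: 2.9
tcp_pos: [0.4821, -0.0645, 0.1909]
orientation: [-3.13, -0.27, 0.001]
ft_force: [0.1, -0.3, 1.0]
finger_gap: -0.003
gripper_force: 0.0
rack off mm [-50.9  51.4] z 190.9 yaw 9.87 t 2.9 F [ 0.1 -0.3  1. ] -0.0033153473937185584
```

```bash
python3 -m inch '[[-1,[0,-0.6,3],0],[-1,[0,-0.6,6],0],[-1,[0,-0.6,9],0],[-1,[0,-0.6,11.2],0],[-1,[0,-0.6,11.2],0]]'; python3 - <<'E'
from h import *
rk()
a,_=arm.get_image("top");b,_=arm.get_image("scene")
f=lambda i:cv2.resize(i,(400,400),interpolation=cv2.INTER_CUBIC)
cv2.imwrite("pics/c2.png",np.hstack([f(a[190:290,240:340]),f(b[140:240,230:330])]))
E
```

```text
time_s: 3.4
tcp_pos: [0.4792, -0.061, 0.0771]
orientation: [-3.129, -0.27, 0.007]
ft_force: [0.0, 0.7, 0.6]
finger_gap: -0.0
gripper_force: 0.0
rack off mm [-53.2  55.3] z 77.1 yaw 9.85 t 3.4 F [0.  0.7 0.6] -0.0002460417821091056
```

View pics/c2.png

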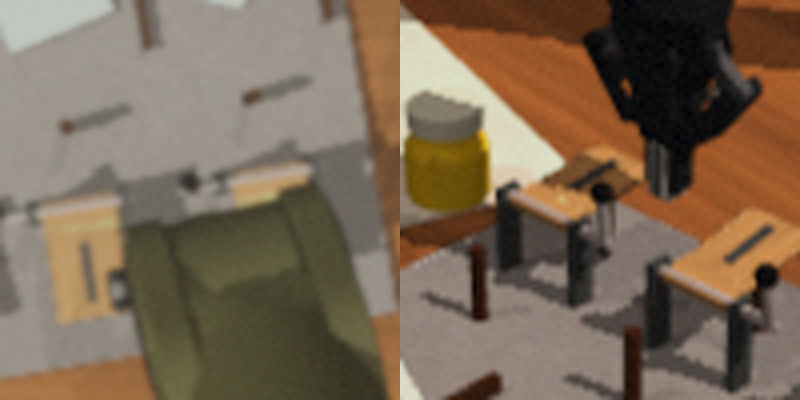

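The picture shows the shut fingers at crop (668,175), directly in front of the right knob at (602,192), with nothing else touched. Next is pushing the knob towards rack +x.

```bash
python3 -m inch '[[-1,[1.2,0,0],0],[-1,[2.2,0,0],0],[-1,[3.2,0,0],0],[-1,[4.0,0,0],0],[-1,[4.6,0,0],0]]';python3 -m inch '[[-1,[0.5,0,0],0],[-1,[1,0,0],0],[-1,[1.6,0,0],0],[-1,[2.2,0,0],0],[-1,[2.2,0,0],0]]'; python3 - <<'E'
from h import *
rk()
a,_=arm.get_image("top");b,_=arm.get_image("scene")
f=lambda i:cv2.resize(i,(400,400),interpolation=cv2.INTER_CUBIC)
cv2.imwrite("pics/c3.png",np.hstack([f(a[190:290,240:340]),f(b[140:240,230:330])]))
E
```

```text
time_s: 4.0
tcp_pos: [0.526, -0.0534, 0.0793]
orientation: [3.13, 0.269, -0.003]
ft_force: [-4.1, -0.2, 0.9]
finger_gap: 0.002
gripper_force: 2.1
time_s: 4.5
tcp_pos: [0.5493, -0.0492, 0.0795]
orientation: [-3.13, -0.269, -0.003]
ft_force: [-1.0, 1.2, 0.4]
finger_gap: 0.001
gripper_force: 0.3
rack off mm [17.9 55.1] z 79.5 yaw 9.84 t 4.5 F [-1.   1.2  0.4] 0.0011911366307826427
```

View pics/c3.png

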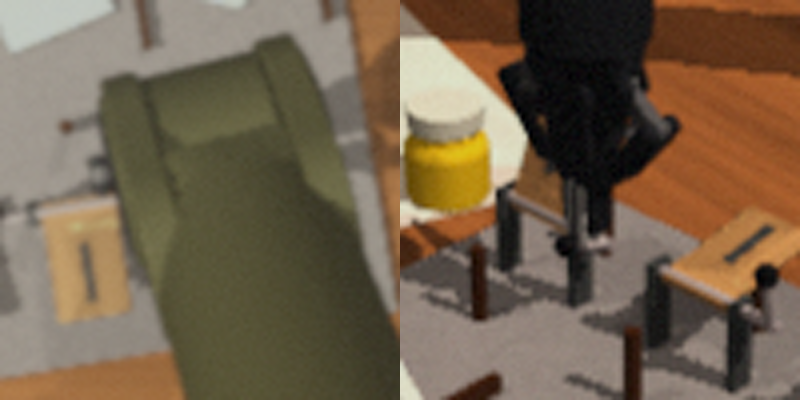

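The picture shows the right paddle raised to roughly 70° at crop (540,180), with its knob pressed to about hinge level at (570,245). The middle paddle is still flat. I'll retract upward and go round to the front of the paddle.

```bash
python3 -m inch '[[-1,[-0.5,0,-4],0],[-1,[-1,0,-8],0],[-1,[-3,1,-10],0],[-1,[-6,3,-10],0],[-1,[-9,5,-10],0]]' >/dev/null; python3 -m inch '[[-1,[0,0.5,0],0],[-1,[0,0.5,2],0],[-1,[0,0.5,5],0],[-1,[0,0.5,7],0],[-1,[0,0.5,7],0]]'; python3 -c "from h import *;rk()"
```

```text
time_s: 5.6
tcp_pos: [0.4679, -0.1185, 0.1074]
orientation: [-3.128, -0.27, 0.004]
ft_force: [0.9, -0.4, 0.7]
finger_gap: -0.006
gripper_force: 0.0
rack off mm [-74.    0.6] z 107.4 yaw 9.86 t 5.6 F [ 0.9 -0.4  0.7] -0.005821916510858267
```

```bash
python3 -m inch '[[-1,[2,0,0],0],[-1,[3.5,0,0],0],[-1,[5,0,0],0],[-1,[6.5,0,0],0],[-1,[7.5,0,0],0]]'; python3 -m inch '[[-1,[0.7,0,0],0],[-1,[1.4,0,0],0],[-1,[2,0,0.4],0],[-1,[2.4,0,0.8],0],[-1,[2.4,0,0.8],0]]'; python3 -c "from h import *;rk()"
```

```text
time_s: 6.1
tcp_pos: [0.5441, -0.1058, 0.1104]
orientation: [3.13, 0.27, 0.003]
ft_force: [-1.2, -0.1, -0.6]
finger_gap: 0.005
gripper_force: 0.5
time_s: 6.6
tcp_pos: [0.5664, -0.102, 0.1007]
orientation: [-3.13, -0.269, 0.0]
ft_force: [-0.4, -0.3, 0.5]
finger_gap: -0.0
gripper_force: 0.0
rack off mm [25.8  0.1] z 100.7 yaw 9.84 t 6.6 F [-0.4 -0.3  0.5] -0.0001484651452028358
```

Now I'll follow the paddle down, ending at about z 66 mm so it presses lightly on the flat paddle (top face at 68 mm).

```bash
python3 -m inch '[[-1,[0.6,0,0.6],0],[-1,[1.1,0,1.2],0],[-1,[1.5,0,1.8],0],[-1,[1.8,0,2.4],0],[-1,[1.9,0,2.8],0]]'; python3 -m inch '[[-1,[0,0,0.2],0],[-1,[0,0,0.4],0],[-1,[0,0,0.6],0],[-1,[0,0,0.6],0],[-1,[0,0,0.6],0]]'; python3 -c "from h import *;rk()"
```

```text
time_s: 7.1
tcp_pos: [0.5851, -0.0988, 0.0725]
orientation: [-3.13, -0.269, 0.001]
ft_force: [-0.9, -0.2, 0.9]
finger_gap: -0.001
gripper_force: 0.3
time_s: 7.6
tcp_pos: [0.5852, -0.0989, 0.0681]
orientation: [3.13, 0.269, 0.002]
ft_force: [-1.1, 0.2, 5.0]
finger_gap: 0.002
gripper_force: 2.5
rack off mm [44.8  0. ] z 68.1 yaw 9.82 t 7.6 F [-1.1  0.2  5. ] 0.002451067062493464
```

The tool stopped at z 68 mm with 5 N, so the paddle is seated. I'll lift, back off and check.

```bash
python3 -m inch '[[-1,[0,0,-3],0],[-1,[0,0,-7],0],[-1,[-3,0,-11],0],[-1,[-7,0,-12],0],[-1,[-12,0,-12],0]]' >/dev/null; python3 -m inch '[[-1,[-3,4,-1],0],[-1,[-6,8,-1],0],[-1,[-8,12,-1],0],[-1,[-8,16,-1],0],[-1,[-8,16,-1],0]]'; python3 - <<'E'
from h import *
rk()
a,_=arm.get_image("top");b,_=arm.get_image("scene")
f=lambda i:cv2.resize(i,(400,400),interpolation=cv2.INTER_CUBIC)
cv2.imwrite("pics/c4.png",np.hstack([f(a[145:285,205:345]),f(b[150:270,210:330])]))
E
```

```text
time_s: 8.6
tcp_pos: [0.414, -0.2968, 0.1973]
orientation: [3.128, 0.256, 0.001]
ft_force: [-0.2, 0.6, -0.5]
finger_gap: 0.002
gripper_force: 0.0
rack off mm [-157.4 -166.1] z 197.3 yaw 9.36 t 8.6 F [-0.2  0.6 -0.5] 0.002180368695296409
```

View pics/c4.png

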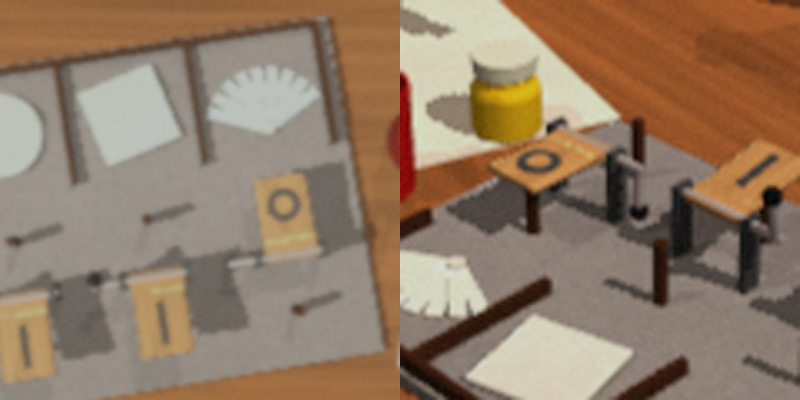

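The right paddle lies flat on its far peg with the ring up at crop (285,205). The other two paddles still show their bars, the fan and panel have not moved, and the arm is clear.

```bash
python3 -c "from workcell import arm;print(arm.hand_in())"
```

```text
the job is handed in; nothing more can be done
None
```

The right paddle, in front of the fan's bay, is turned over flat with its ring up; the last picture showed the other two paddles and the fan unmoved, and the job is handed in (no verdict came back).

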